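# Stack the glass-sample stand and take its picture

### The job

Build up the two-tier sample stand and photograph it: take the green tray by its handle and lower it over the four stepped posts until it sits fully home on the lower steps, then do the same with the white tray on the upper steps, lowering each tray all the way down before you let go of it. Then take the picture with the red two-stage release button: press it to its halfway stop and hold it there for a good second, then press it fully down and let it come back up, leaving the other things on the bench where they are.

Things in the scene. Friction and masses are not known exactly. Their poses are not given: they have to be found in the camera images.
- stand: sample stand fixed to the bench: dark wooden plate 140 (x) by 190 (y) by 12 mm with four upright stepped round posts at x = +-50, y = +-75 mm, tops 124 mm above the bench; origin centre of the underside, on the bench; z up; the same when turned by half a turn
- lower_step (a point): point on the stand's axis, axes as the stand, level with the posts' lower steps, 35 mm above the bench, where the green tray's underside comes to rest. Below it the posts are dark steel, 30 mm diameter; above it aluminium, 19 mm diameter
- upper_step (a point): point on the stand's axis, axes as the stand, level with the posts' upper steps, 100 mm above the bench, where the white tray's underside comes to rest (edge of the step chamfered 1.5 mm). Above it the posts are brass, 7 mm diameter, 24 mm long, the last 7 mm tapered
- lower_tray_mid (a point): green plastic tray with smoothed coloured glass bedded in it, 140 (x) by 190 (y) mm, 0.35 kg give or take a third, the same turned by half a turn; this point is its centre half-way up, 25 mm above its underside, z up. Floor 5 mm thick, rim 12 mm high, four square 25 mm corner holes at x = +-50, y = +-75 mm
- lower_handle (a point): centre of the green tray's handle, 42 mm above its underside: a straight green bar over the middle, 14 mm thick (tray x), 100 mm long (tray y), 16 mm high, 29 mm free under it; axes as the tray
- upper_tray_mid (a point): white plastic tray with two amber lamp-frame panels bedded in it, 140 (x) by 190 (y) mm, 0.35 kg give or take a third, the same turned by half a turn; this point is its centre half-way up, 25 mm above its underside, z up. Floor 5 mm thick, rim 12 mm high, four square 13 mm corner holes at x = +-50, y = +-75 mm
- upper_handle (a point): centre of the white tray's handle, 42 mm above its underside: a straight white bar over the middle, 14 mm thick (tray x), 100 mm long (tray y), 16 mm high, 29 mm free under it; axes as the tray
- button_top (a point): centre of the top face of the red round button (40 mm diameter) on the camera's wireless shutter release, a black box 70 by 70 by 50 mm fixed to the bench; the top is 82 mm above the bench when nobody presses it and moves down with the button, 8 mm to the halfway stop and another 8 mm to fully down
- first_stage (a joint): first travel of the button, 0 (up) to 0.008 m (at the halfway stop); spring force rises from 1.3 to 3.3 N; springs back
- second_stage (a joint): second travel of the button, 0 (not beyond the halfway stop) to 0.008 m (fully down); begins to move only above 10 N and takes 14 N at the bottom; springs back. The whole button travel is the sum of both joints
- tile: bystander: blue ceramic tile 100 by 100 by 8 mm lying flat, origin centre of underside
- plier: bystander: steel grozing plier about 155 mm long, lying along its x axis, origin underside near its pivot
- brush: bystander: bench brush lying near the robot, origin on its underside
Not all that is in view belongs to the job. Of the things shaped like the part that bears upper_tray_mid, the white one is meant. Leave any purple look-alike of the part that bears button_top alone.

How it is judged:
By the outcome, as a careful person would: the job done as asked, in the order asked, and still so for the second after the job is handed in, with the robot touching nothing.
It also fails if it takes over 72 s, if anything falls off the work surface, if the arm or the gripper's body presses on something with over 40 N, if the wrist force passes 120 N, or if a joint passes its speed limit or range.

### The arm

A 6-joint arm with a two-finger parallel gripper is mounted at the origin on the work surface. World frame = base frame: x ahead of the robot, y to its left, z up, the work surface at z = 0. Lengths are in m, angles in rad, forces in N, time in s.
With the tool pointing down it reaches from about 0.4 to 0.925 m from the base axis. Payload 3.4 kg.
Tool frame: the origin (TCP) lies between the finger pads; the fingertips stand 22 mm ahead of it and the grasp point (between the pads) lies 3 mm ahead of it; z points along the fingers, y is the line along which they close (so a half turn about z gives the same grasp; the last joint's range is limited). The gripper opens to 85 mm and grips with 20 to 120 N. Pads are 22 mm wide; open, the fingers measure 114 mm over their backs; the gripper's body (76 mm by 85 mm) begins 54 mm behind the grasp point. The pads swing forward as they close: fully open they stand 13 mm farther back than shut.
Start: joints at [-1.304, 0.307, 1.506, -0, 1.328, -0.073], TCP at [0.192, -0.542, 0.253] pointing down, gripper open.
Joint ranges: [-3.12, 3.12], [-1.05, 2.28], [0.14, 2.33], [-1.42, 4.57], [0.1, 2.73], [-2.68, 2.68]. Speed limits (rad/s): [2.57, 2.57, 3.14, 3.14, 3.14, 3.14].

### API

Orientations are given as a unit quaternion [x, y, z, w].
In Python, from rig import sense, camera, camera_model, job_done gives the robot as it stands.
- The arm moves only by the tool drive_tool, never from a script. Its argument "deltas" is a list of rows, each a list of 3 entries, a list of its own where there are three numbers: the opening, from -1 (shut) to 1 (fully open), then the shift along the tool's x, y, z scaled (see below), then the turn about the tool's z scaled (see below). A call has 1 to 12 rows; each row is the pose to reach, as a shift and turn from the pose commanded when the call began, along the tool's axes at that moment; what a row does not reach only later rows make up. The controller multiplies each number of a shift by 0.2 m and each number of a turn by 120 degrees. A row lasts 1/8 s, in which the tool goes at most 62.5 mm and 10.7 degrees, less where a joint would pass 70% of its speed; a pose out of reach is approached as far as the arm can. A call with a number of a shift or a turn outside -1 to 1 is refused whole. A call with a gripper value outside its range is refused whole. The fingers move at their own pace and stop on an object; "squeeze" is the grip in N (left out, the last holds). Time passes only in rows, so rows that repeat a pose let the fingers close. It gives the time, the measured TCP pose, the force, the opening and the grip force at its end, in the units of the state.
- sense(): the state, without advancing time (a new reading comes with each control period).
- camera(name): name is "scene" or "top" or "wrist"; returns the picture (384x512x3 uint8, red, green, blue); there is no depth.
- camera_model(name): a dict with "fx", "fy", "cx", "cy" (pixels), "R" (3x3) and "t" (3): a world point X has camera coordinates R X + t. Camera axes: x right, y down, z forward; pixel columns grow to the right and rows downward; lengths in m; the calibration is good to about 2 mm. A picture is of the moment at which its call begins: read the wrist's pose just before it. camera_model takes no time and is no camera call; for the wrist camera it gives the pose at the moment of the call.
- job_done(): hands the job in; it is judged then, once.
The state is a dict: "clock": time; "joints": joint angles; "joint_velocities": joint speeds; "tau": joint torques, N m; "tcp_pos": TCP position; "orientation": TCP orientation; "contact_force": force on the tool from outside, world axes, zero at the start; "wrist_torque": the same for the moment, N m; "grip_width": finger opening in m; "finger_force": force on a finger pad.
Only numpy, scipy, OpenCV 4.12 (cv2) and the standard library are available. Lean on these libraries where they do the work, as an engineer would, in place of code of your own. Each camera call takes 0.05 s, during which the arm holds its last target. There are 200 camera calls.

## Working session

There is one attempt and no reset: what is moved stays moved. The work goes in short steps, Python scripts to look and compute and a tool call to move; the robot and the scene stay as the last step left them, time stands still between calls to the robot, and variables do not carry over. Pictures are saved under pics/ and viewed, at most 10 in all, crops included, and the job is handed in when it is done.

Besides the shell and the picture viewer there is one more tool, called after "Request:" in YAML: its name, and indented under it one key for each argument. drive_tool: Moves the arm, as the interface text tells. Shifts and turns lie within -1 to 1; 1 stands for 0.2 m of shift or 120 degrees of turn. Its arguments: {"type":"object","properties":{"deltas":{"type":"array"},"squeeze":{"type":"number"}},"required":["deltas"]}

```bash
mkdir -p pics && python3 - <<'E'
from rig import *
import cv2,json
for n in("top","scene"):
    cv2.imwrite(f"pics/{n}0.png",cv2.resize(cv2.cvtColor(camera(n),cv2.COLOR_RGB2BGR),(800,600)))
    m=camera_model(n);print(n,{k:(v.tolist() if hasattr(v,'tolist') else v) for k,v in m.items()})
print(sense())
E
```

```text
top {'fx': 456.82469682693267, 'fy': 456.82469682693267, 'cx': 253.13127627119314, 'cy': 184.32231160286412, 'R': [[0.0020350243807643106, -0.9996367844587668, -0.02687299448715577], [-0.9933819285040344, 0.0010652742474011345, -0.11485299000192849], [0.11483990071998039, 0.02692887572318668, -0.9930189488901557]], 't': [0.004867983757491619, 0.47683560718651885, 1.1409823038987559]}
scene {'fx': 391.0345543258148, 'fy': 391.0345543258148, 'cx': 254.1965502786922, 'cy': 191.1391214217128, 'R': [[0.008046805256541433, 0.9999569065675937, -0.004629679571241209], [0.7976424023335452, -0.0092108460802492, -0.6030603272592693], [-0.603076982585751, 0.0011598802761621136, -0.7976821470692513]], 't': [0.014590409310434265, -0.3376360499863371, 1.3542381368978595]}
{'clock': 0.1, 'joints': array([-1.30352942e+00,  3.07508825e-01,  1.50751660e+00, -3.12252176e-05,
        1.32840185e+00, -7.35278481e-02]), 'joint_velocities': array([-0.00199857, -0.00104597, -0.00327083,  0.0011021 , -0.00042931,
        0.00032312]), 'tau': array([ 8.96047877e-04, -4.58527958e+01, -2.52607083e+01, -4.13669602e-05,
        5.53985519e-03,  9.78075775e-06]), 'tcp_pos': array([ 0.19198624, -0.54139556,  0.25247689]), 'orientation': array([ 9.85516408e-01,  1.69577619e-01, -1.03802409e-04, -9.11546221e-04]), 'contact_force': array([ 0.0082117 ,  0.76584107, -0.33860006]), 'wrist_torque': array([ 0.04673315, -0.01544689,  0.05021249]), 'finger_force': 0.0, 'grip_width': 0.08526378344038316}
```

View pics/top0.png

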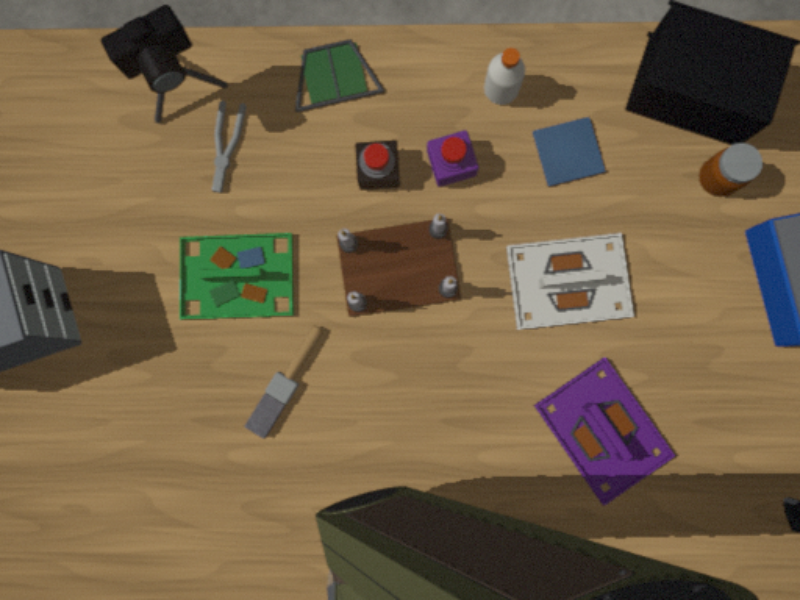

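View pics/scene0.png

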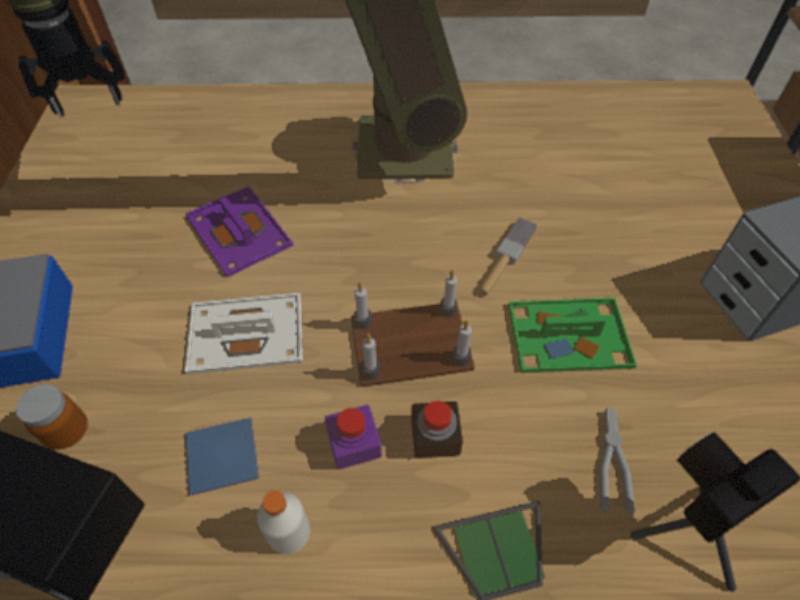

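The top view shows (800x600 pixels) the green tray at about (238,277), the stand at (400,267), the white tray at (572,281), the red button on the black box at (377,157) and the purple look-alikes at (455,150) and (605,430). The scene view agrees: green at (571,335), stand at (412,343), white at (244,333), button at (437,415).

```bash
cat > h.py <<'E'
from rig import *
import numpy as np, cv2
from scipy.spatial.transform import Rotation as Ro
def ray(m,uv,z):
    uv=np.atleast_2d(uv).astype(float);R=np.array(m["R"]);C=-R.T@np.array(m["t"])
    d=np.c_[(uv[:,0]-m["cx"])/m["fx"],(uv[:,1]-m["cy"])/m["fy"],np.ones(len(uv))]@R
    return C+d*((z-C[2])/d[:,2])[:,None]
def proj(m,X):
    c=np.atleast_2d(X)@np.array(m["R"]).T+np.array(m["t"])
    return np.c_[c[:,0]/c[:,2]*m["fx"]+m["cx"],c[:,1]/c[:,2]*m["fy"]+m["cy"]]
def go(x,y,z,psi=None):
    """deltas (tool-axis units) from the present pose to the world target; psi = angle of tool y in world, deg"""
    s=sense();R=Ro.from_quat(s["orientation"]).as_matrix()
    d=R.T@(np.array([x,y,z])-s["tcp_pos"])/0.2
    cur=np.degrees(np.arctan2(R[1,1],R[0,1]))
    t=0 if psi is None else -((psi-cur+90)%180-90)/120
    print("go",d.round(4),"turn",round(t,4),"now",s["tcp_pos"].round(4),"psi",round(cur,2),"F",s["contact_force"].round(2),"w",round(s["grip_width"],4),"t",s["clock"])
def big(mask):
    cs,_=cv2.findContours(mask.astype(np.uint8),cv2.RETR_EXTERNAL,cv2.CHAIN_APPROX_NONE)
    return max(cs,key=cv2.contourArea)
def rect(m,mask,z):
    P=ray(m,big(mask)[:,0],z)[:,:2]
    (c,wh,a)=cv2.minAreaRect((P*1000).astype(np.float32))
    if wh[0]>wh[1]: a-=90;wh=wh[::-1]
    return np.round(c,1),np.round(wh,1),round((a+90)%180-90,2)   # a: angle of the short (x) axis
E
python3 - <<'E'
from h import *
for n in("top","scene"):
    m=camera_model(n);im=camera(n);h=cv2.cvtColor(im,cv2.COLOR_RGB2HSV);H,S,V=[h[...,i].astype(int) for i in range(3)]
    def win(x,y,w,hh):
        k=np.zeros(H.shape,bool);u,v=proj(m,[x,y,0])[0].astype(int);k[max(v-hh,0):v+hh,max(0,u-w):u+w]=1;return k
    sc=1.5625
    cen={"top":dict(g=(238,277),w=(572,281),s=(400,267),b=(377,157)),"scene":dict(g=(571,335),w=(244,333),s=(412,343),b=(437,415))}[n]
    def W(k,r):
        q=np.zeros(H.shape,bool);u,v=[int(a/sc) for a in cen[k]];q[v-r:v+r,u-r:u+r]=1;return q
    print(n,"cam",(-np.array(m["R"]).T@np.array(m["t"])).round(3))
    print(" green",rect(m,W('g',50)&(H>45)&(H<80)&(S>120),.008))
    print(" white",rect(m,W('w',50)&(S<50)&(V>120),.008))
    c=big(W('b',16)&((H<8)|(H>172))&(S>150)&(V>90));print(" button",ray(m,c[:,0].mean(0),.080).round(4))
    pl=W('s',48)&(V<105)&(S>60)&(H<20);print(" plate",rect(m,cv2.morphologyEx(pl.astype(np.uint8),cv2.MORPH_OPEN,np.ones((5,5))),.01))
E
```

```text
top cam [ 0.343 -0.026  1.188]
 green (array([500.6, 274.3]), array([139.2, 188.9]), 2.09)
 white (array([ 491.8, -281.5]), array([140.8, 193. ]), 6.38)
 button [[0.6844 0.0364 0.08  ]]
 plate (array([515.8, -18.3]), array([145.7, 227.1]), 7.68)
scene cam [ 1.086 -0.019  0.877]
 green (array([505.6, 274.9]), array([141.9, 188.9]), 1.92)
 white (array([ 492.9, -280.9]), array([143.2, 193. ]), 6.28)
 button [[0.691 0.038 0.08 ]]
 plate (array([519.9,  15.8]), array([143.9, 158.5]), 8.28)
```

Request:
drive_tool:
  deltas:
    - [1, [0.25, -0.1, 0], -0.08]
    - [1, [0.5, -0.2, 0], -0.16]
    - [1, [0.75, -0.3, 0], -0.24]
    - [1, [1, -0.4, 0], -0.32]
    - [1, [1, -0.5, 0], -0.4]
    - [1, [1, -0.6, 0], -0.48]
    - [1, [1, -0.7, 0], -0.56]
    - [1, [1, -0.7, 0], -0.64]
    - [1, [1, -0.7, 0], -0.64]

```text
clock: 1.32
tcp_pos: [0.3338, -0.3429, 0.2534]
orientation: [0.668, 0.745, -0.0, 0.0]
contact_force: [-0.9, 0.0, 0.5]
grip_width: 0.0851
finger_force: 0.0
```

```bash
python3 - <<'E'
from h import *
go(.46,-.281,.26,6.3)
E
```

```text
go [ 0.239   0.6609 -0.0332] turn -0.0005 now [ 0.3338 -0.3429  0.2534] psi 6.24 F [-0.88  0.01  0.53] w 0.0851 t 1.325
```

Request:
drive_tool:
  deltas:
    - [1, [0.12, 0.3, -0.1], 0]
    - [1, [0.24, 0.55, -0.2], 0]
    - [1, [0.24, 0.66, -0.2], 0]
    - [1, [0.24, 0.66, -0.2], 0]

```text
clock: 1.82
tcp_pos: [0.4611, -0.2809, 0.2928]
orientation: [0.667, 0.745, -0.0, -0.0]
contact_force: [-0.3, 0.4, -0.2]
grip_width: 0.0855
finger_force: 0.0
```

```bash
python3 - <<'E'
from h import *
m=camera_model("wrist");im=camera("wrist");R=np.array(m["R"])
print("cam",-R.T@np.array(m["t"]),"fwd",R[2].round(3),"fx",m["fx"])
cv2.imwrite("pics/w1.png",cv2.cvtColor(im,cv2.COLOR_RGB2BGR));np.save("w1.npy",im)
go(.5,.0,.26,8)
E
```

```text
cam [ 0.45204042 -0.20238187  0.41291744] fwd [ 0.034 -0.309 -0.951] fx 273.3480791867855
go [1.3743 0.3558 0.162 ] turn -0.0142 now [ 0.4595 -0.281   0.2924] psi 6.3 F [ 0.25 -1.27 -1.26] w 0.0855 t 1.875
```

View pics/w1.png

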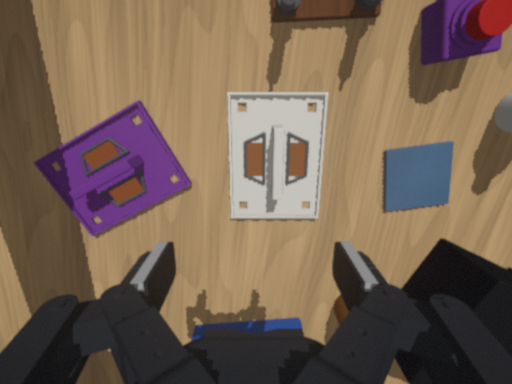

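The wrist view shows the white tray at (278,156) with its four holes at (246,107), (312,107), (250,206), (307,205). The stand edge is at the top and the purple tray at the left.

Request:
drive_tool:
  deltas:
    - [1, [0.25, 0.1, 0], 0]
    - [1, [0.5, 0.15, 0], 0]
    - [1, [0.75, 0.2, 0], -0.014]
    - [1, [1, 0.25, 0], -0.014]
    - [1, [1, 0.3, 0], -0.014]
    - [1, [1, 0.3, 0], -0.014]

```text
clock: 2.62
tcp_pos: [0.4971, -0.0766, 0.2929]
orientation: [0.656, 0.754, -0.001, -0.0]
contact_force: [-0.5, -0.7, 0.7]
grip_width: 0.0855
finger_force: 0.0
```

```bash
python3 - <<'E'
from h import *
import pickle
m=camera_model("wrist");im=camera("wrist");go(.49,.21,.27,2)
cv2.imwrite("pics/w2.png",cv2.resize(cv2.cvtColor(im,cv2.COLOR_RGB2BGR),(800,600),interpolation=cv2.INTER_CUBIC));np.save("w2.npy",im);pickle.dump(m,open("w2.pkl","wb"))
E
```

```text
go [1.4258 0.1635 0.1132] turn 0.0492 now [ 0.4969 -0.0769  0.2929] psi 7.91 F [-0.29 -0.53  0.14] w 0.0852 t 2.675
```

View pics/w2.png

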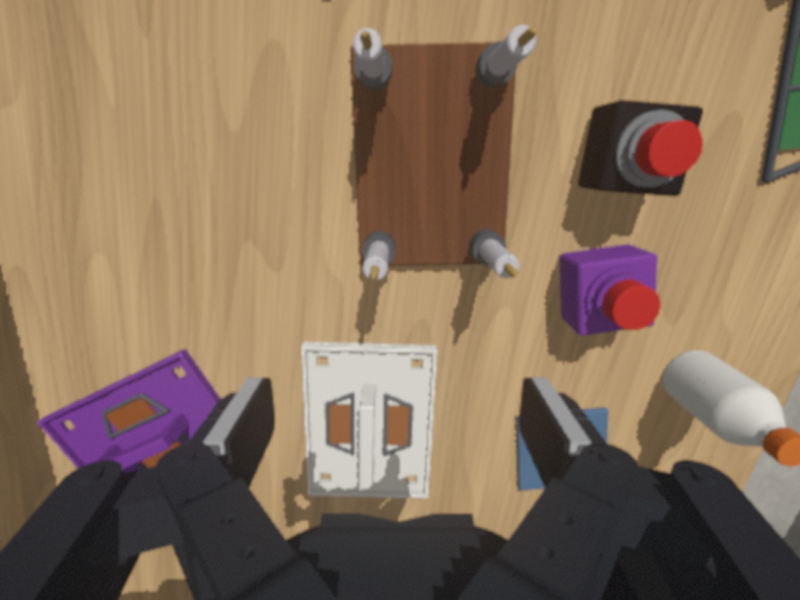

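The wrist view (800x600) shows the stand with its bright post steps near (367,42), (521,40), (376,268) and (506,263), and the red button at (668,148).

```bash
cat >> h.py <<'E'
def fit(P,hx=.05,hy=.075):
    """rigid fit of rectangle corner points (world xy, any order) -> centre, angle deg, residuals"""
    P=np.array(P)[:,:2];c=P.mean(0);a=np.radians(5)
    for _ in range(5):
        X=np.array([np.cos(a),np.sin(a)]);Y=np.array([-X[1],X[0]])
        M=np.c_[np.sign((P-c)@X)*hx,np.sign((P-c)@Y)*hy];Q=P-c
        a=np.arctan2((M[:,0]*Q[:,1]-M[:,1]*Q[:,0]).sum(),(M*Q).sum())
    rr=np.array([[np.cos(a),-np.sin(a)],[np.sin(a),np.cos(a)]])
    return (c*1000).round(1),round(np.degrees(a),2),((Q-M@rr.T)*1000).round(1).tolist()
E
python3 - <<'E'
from h import *
import pickle
m=pickle.load(open("w2.pkl","rb"));im=np.load("w2.npy");h=cv2.cvtColor(im,cv2.COLOR_RGB2HSV);H,S,V=[h[...,i].astype(int) for i in range(3)]
P=[];B=[];tiles=[]
for u,v in((367,42),(521,40),(376,268),(506,263)):
    u=int(u/1.5625);v=int(v/1.5625);y0=max(v-14,0);sl=np.s_[y0:v+14,u-14:u+14]
    k=(V[sl]>165)&(S[sl]<45); n,l,st,ce=cv2.connectedComponentsWithStats(k.astype(np.uint8))
    i=1+np.argmax(st[1:,4]);cc=big(l==i)[:,0];e=cv2.minEnclosingCircle(cc)
    print(st[i].tolist(),e,ce[i]);P.append(ray(m,np.array(e[0])+[u-14,y0],.1)[0])
    b=(H[sl]>8)&(H[sl]<28)&(S[sl]>90)&(V[sl]<140);
    tiles.append(cv2.resize(im[sl],(280,280),interpolation=cv2.INTER_NEAREST))
print(fit(P))
k=(V<125)&(S>70)&(H<20);k[:,:220]=0;k[:,330:]=0;k[175:]=0
print("plate",rect(m,cv2.morphologyEx(k.astype(np.uint8),cv2.MORPH_OPEN,np.ones((5,5))),.01))
k=((H<8)|(H>172))&(S>150)&(V>120);k[:60]=0;k[125:]=0;k[:,:390]=0
c=big(k);print("button",ray(m,cv2.fitEllipse(c)[0],.082).round(4))
tiles=[cv2.resize(t,(280,280)) for t in tiles]
cv2.imwrite("pics/t.png",cv2.cvtColor(np.vstack([np.hstack(tiles[:2]),np.hstack(tiles[2:])]),cv2.COLOR_RGB2BGR))
# top cross-check: bright tops
E
```

```text
[6, 6, 18, 18, 150] ((14.698347091674805, 14.888429641723633), 9.181700706481934) [15.50666667 14.18      ]
[6, 5, 13, 16, 91] ((13.0, 12.5), 8.500100135803223) [10.94505495 11.10989011]
[7, 0, 15, 21, 174] ((14.57608699798584, 9.657608985900879), 10.622736930847168) [14.44827586  9.76436782]
[6, 1, 17, 20, 136] ((13.699999809265137, 9.300000190734863), 11.321760177612305) [14.16911765 11.28676471]
(array([516.4,   6.1]), np.float64(9.4), [[2.0, -3.1], [-0.2, -3.0], [1.2, 2.6], [-3.0, 3.5]])
plate (array([515.9,  -2.6]), array([143.8, 195.8]), 8.0)
button [[0.6851 0.0369 0.082 ]]
```

View pics/t.png

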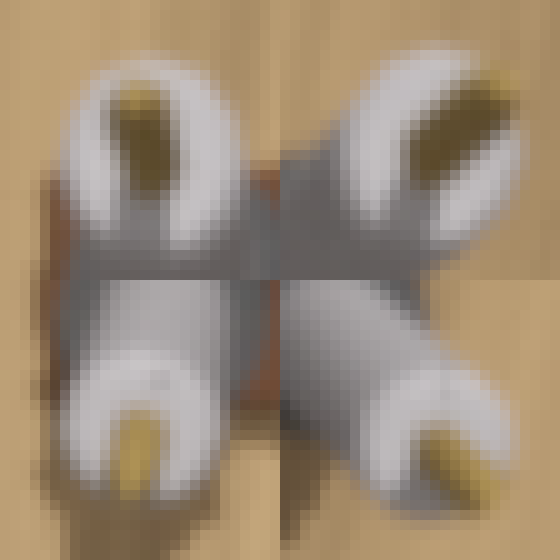

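The crop shows the four stepped tops. The bright disc centres are at tile pixels (152,148), (152,147), (140,146) and (157,158), with the brass tips clear.

```bash
python3 - <<'E'
from h import *
import pickle
m=pickle.load(open("w2.pkl","rb"))
o=[(int(u/1.5625)-14,max(int(v/1.5625)-14,0)) for u,v in((367,42),(521,40),(376,268),(506,263))]
for nm,z,L in(("disc",.1,[(152,148),(152,147),(140,146),(157,158)]),("tip",.124,[(138,90),(222,84),(130,207),(207,210)])):
    uv=np.array(o)+np.array(L)/10-.5;P=ray(m,uv,z);print(nm,fit(P))
# trays from w1
im=np.load("w1.npy");print("white: need model of w1")
go(.49,.21,.27,2)
E
```

```text
disc (array([517.6,   2.9]), np.float64(8.89), [[0.2, 0.1], [-0.1, -0.6], [0.2, -0.0], [-0.3, 0.5]])
tip (array([517.6,   2.4]), np.float64(8.94), [[0.6, -0.1], [-0.2, -0.6], [0.3, -0.3], [-0.8, 1.0]])
white: need model of w1
go [1.4258 0.1635 0.1132] turn 0.0492 now [ 0.4969 -0.0769  0.2929] psi 7.91 F [-0.29 -0.53  0.14] w 0.0852 t 2.675
```

Request:
drive_tool:
  deltas:
    - [1, [0.25, 0.0, 0], 0]
    - [1, [0.5, 0.0, 0], 0.0]
    - [1, [0.75, 0.05, 0], 0.03]
    - [1, [1, 0.1, 0], 0.057]
    - [1, [1, 0.12, 0], 0.057]

```text
clock: 3.3
tcp_pos: [0.4933, 0.127, 0.293]
orientation: [0.699, 0.715, -0.0, -0.0]
contact_force: [-0.4, -1.1, 0.0]
grip_width: 0.0853
finger_force: 0.0
```

Request:
drive_tool:
  deltas:
    - [1, [0.2, 0.0, 0], 0]
    - [1, [0.36, 0.0, 0], 0.0]
    - [1, [0.36, 0.0, 0], 0.0]
    - [1, [0.36, 0.0, 0], 0.0]

```text
clock: 3.8
tcp_pos: [0.4921, 0.1958, 0.293]
orientation: [0.7, 0.714, -0.001, 0.0]
contact_force: [0.1, 0.5, -0.0]
grip_width: 0.0853
finger_force: 0.0
```

```bash
cat >> h.py <<'E'
def holes(m,im,mask,zs=(.0025,)):
    """centroids of the 4 square corner holes inside a tray mask"""
    x,y,w,hh=cv2.boundingRect(big(mask));hull=cv2.convexHull(big(mask))
    f=np.zeros(mask.shape,np.uint8);cv2.fillConvexPoly(f,hull,1);f=cv2.erode(f,np.ones((3,3)))
    n,l,st,ce=cv2.connectedComponentsWithStats(((f>0)&~mask).astype(np.uint8),connectivity=4)
    box=cv2.boxPoints(cv2.minAreaRect(hull));c=box.mean(0)
    T=[c+(b-c)*np.array(.75) for b in box];out=[]
    for t in T:
        i=min((i for i in range(1,n) if st[i,4]>12),key=lambda i:np.hypot(*(ce[i]-t)));out.append(ce[i]);print("  hole",ce[i].round(1),st[i,2:].tolist())
    return fit(ray(m,out,zs[0]))
E
python3 - <<'E'
from h import *
import pickle
m=camera_model("wrist");im=camera("wrist");np.save("w3.npy",im);pickle.dump(m,open("w3.pkl","wb"))
h=cv2.cvtColor(im,cv2.COLOR_RGB2HSV);H,S,V=[h[...,i].astype(int) for i in range(3)]
k=(H>45)&(H<80)&(S>110);k[:, :150]=0;k[:,380:]=0
print("rect",rect(m,k,.008));print("holes",holes(m,im,k))
go(.5,.27,.27,2)
cv2.imwrite("pics/w3.png",cv2.resize(cv2.cvtColor(im,cv2.COLOR_RGB2BGR),(800,600)))
E
```

```text
rect (array([503.3, 274.4]), array([137.6, 188.4]), 1.97)
  hole [231.2  38.6] [66, 27, 668]
  hole [299.2  38.9] [36, 26, 551]
  hole [296.1 152.5] [19, 18, 323]
  hole [230.1 153.4] [19, 18, 329]
holes (array([504.8, 276.3]), np.float64(0.9), [[4.8, 2.1], [-4.3, 1.9], [-0.3, -1.1], [-0.2, -2.9]])
go [0.3704 0.0465 0.115 ] turn -0.0079 now [0.4921 0.1958 0.2931] psi 1.05 F [-0.29  0.27 -0.58] w 0.0853 t 3.85
```

View pics/w3.png

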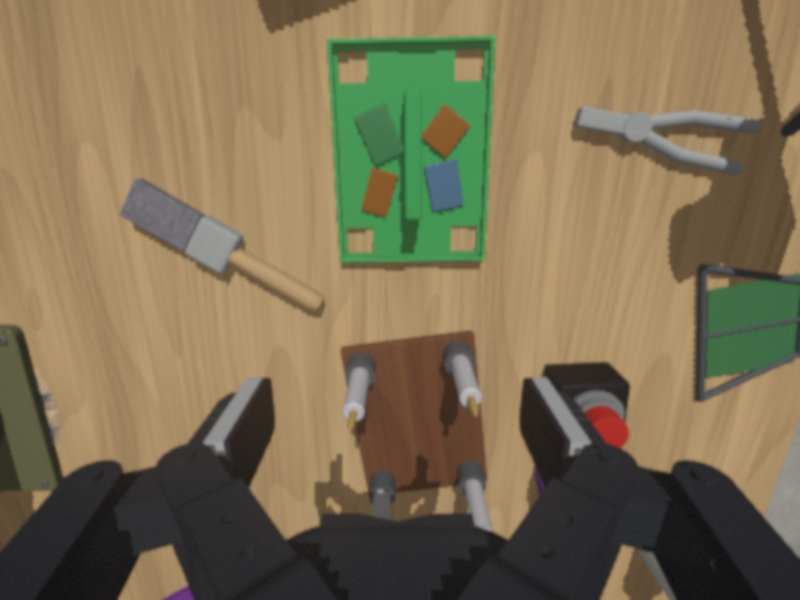

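The wrist view shows the green tray upright at (412,150), with its handle along (412,150) and its outer rim clear; the brush and plier are well away from it. I use the rim rectangle for its centre: (503.3, 274.4) mm, turned 2.0 degrees.

Request:
drive_tool:
  deltas:
    - [1, [0.2, 0.06, 0.2], -0.008]
    - [1, [0.39, 0.063, 0.45], -0.008]
    - [1, [0.39, 0.063, 0.7], -0.008]
    - [1, [0.39, 0.063, 0.9], -0.008]
    - [1, [0.39, 0.063, 0.9], -0.008]

```text
clock: 4.47
tcp_pos: [0.5006, 0.2736, 0.1103]
orientation: [0.694, 0.72, -0.004, -0.001]
contact_force: [0.1, -0.7, 0.1]
grip_width: 0.0853
finger_force: 0.0
```

```bash
python3 - <<'E'
from h import *
go(.5033,.2744,.045,2)
E
```

```text
go [0.0048 0.016  0.3265] turn 0.0004 now [0.5006 0.2736 0.1103] psi 2.05 F [ 0.14 -0.73  0.09] w 0.0853 t 4.475
```

Request:
drive_tool:
  deltas:
    - [1, [0.005, 0.016, 0.15], 0]
    - [1, [0.005, 0.016, 0.28], 0]
    - [1, [0.005, 0.016, 0.325], 0]
    - [1, [0.005, 0.016, 0.325], 0]
    - [-1, [0.005, 0.016, 0.325], 0]
    - [-1, [0.005, 0.016, 0.325], 0]
    - [-1, [0.005, 0.016, 0.325], 0]
    - [-1, [0.005, 0.016, 0.325], 0]
    - [-1, [0.005, 0.016, 0.325], 0]
    - [-1, [0.005, 0.016, 0.325], 0]
  squeeze: 60

```text
clock: 5.72
tcp_pos: [0.5056, 0.2773, 0.0488]
orientation: [0.694, 0.72, -0.0, -0.0]
contact_force: [-2.8, -0.5, 5.5]
grip_width: 0.0129
finger_force: 60.6
```

Request:
drive_tool:
  deltas:
    - [-1, [0, 0, -0.05], 0]
    - [-1, [0, 0, -0.2], 0]
    - [-1, [0, 0, -0.4], 0]
    - [-1, [0, 0, -0.6], 0]
    - [-1, [0, 0, -0.7], 0]
    - [-1, [0, 0, -0.7], 0]
    - [-1, [0, 0, -0.7], 0]
    - [-1, [0, 0, -0.7], 0]

```text
clock: 6.72
tcp_pos: [0.5049, 0.2767, 0.1865]
orientation: [0.694, 0.72, -0.002, -0.001]
contact_force: [-0.3, -0.6, -4.0]
grip_width: 0.0128
finger_force: 59.3
```

```bash
python3 - <<'E'
from h import *
import pickle
s=sense();m=camera_model("wrist");im=camera("wrist");t=camera("top");np.save("t4.npy",t);np.save("w4.npy",im);pickle.dump((m,s),open("w4.pkl","wb"))
go(.5176,.0027,.2,8.9)
print(sense()["wrist_torque"],sense()["finger_force"])
cv2.imwrite("pics/w4.png",cv2.cvtColor(np.hstack([im[:,:400],t[100:,0:350].copy() if 0 else cv2.resize(t[90:282,60:260],(400,384))]),cv2.COLOR_RGB2BGR))
E
```

```text
go [-1.3724  0.0103 -0.0639] turn -0.0565 now [0.5053 0.2769 0.1869] psi 2.12 F [-1.01 -0.32 -4.23] w 0.0129 t 6.825
[-0.00700753 -0.04009027 -0.01597851] 59.29696798324585
```

View pics/w4.png

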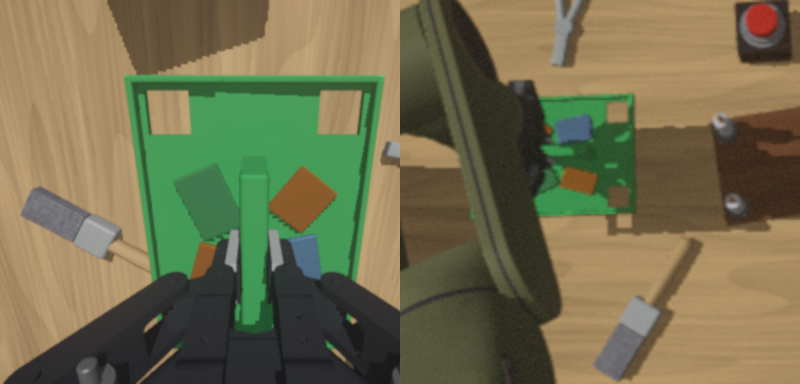

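The wrist half of the picture shows the green tray hanging level in the fingers, with the two far holes at (168,112) and (340,112). The top view half shows it clear of the bench, next to the stand.

```bash
cat >> h.py <<'E'
def held(m,s,im,uvs,under,lo=(5,0,90),hi=(28,255,255),r=26):
    """tray centre & angle in the tool frame from its two far holes; under = world z of the tray's underside"""
    k=cv2.inRange(cv2.cvtColor(im,cv2.COLOR_RGB2HSV),lo,hi);P=[]
    for u,v in uvs:
        n,l,st,ce=cv2.connectedComponentsWithStats(k[v-r:v+r,u-r:u+r],connectivity=4)
        i=l[r,r];assert i>0,k[v,u];P.append(ce[i]+[u-r,v-r]);print(" hole",P[-1].round(1),st[i,2:].tolist())
    W=ray(m,P,under+.0025);d=(W[1]-W[0])[:2];a=np.arctan2(d[1],d[0])
    c=W.mean(0)[:2]-.075*np.array([-np.sin(a),np.cos(a)])
    R=Ro.from_quat(s["orientation"]).as_matrix();psi=np.degrees(np.arctan2(R[1,1],R[0,1]))
    off=R[:2,:2].T@(c-s["tcp_pos"][:2])
    print("sep",np.linalg.norm(d).round(4),"centre",c.round(4),"angle",np.degrees(a).round(2),"psi",psi.round(2),"off tool xy",off.round(4),"tcp",s["tcp_pos"].round(4))
E
python3 - <<'E'
from h import *
import pickle
m,s=pickle.load(open("w4.pkl","rb"));im=np.load("w4.npy")
held(m,s,im,((168,112),(340,112)),s["tcp_pos"][2]-.0488)
E
```

```text
hole [168.7 111.3] [43, 44, 1755]
 hole [339.  111.3] [44, 44, 1770]
sep 0.0997 centre [0.5046 0.2748] angle 2.14 psi 2.12 off tool xy [-0.0019 -0.0004] tcp [0.5049 0.2767 0.1865]
```

Request:
drive_tool:
  deltas:
    - [-1, [-0.1, 0, -0.05], 0]
    - [-1, [-0.3, 0, -0.14], 0]
    - [-1, [-0.5, 0, -0.14], -0.02]
    - [-1, [-0.7, 0, -0.14], -0.04]
    - [-1, [-0.9, 0, -0.14], -0.057]
    - [-1, [-1, 0, -0.14], -0.057]
    - [-1, [-1, 0, -0.14], -0.057]
    - [-1, [-1, 0, -0.14], -0.057]

```text
clock: 7.82
tcp_pos: [0.5133, 0.0772, 0.2165]
orientation: [0.65, 0.76, 0.0, -0.0]
contact_force: [0.3, -0.1, -4.7]
grip_width: 0.0133
finger_force: 59.2
```

```bash
python3 - <<'E'
from h import *
go(.5177,.0046,.195,8.9)
E
```

```text
go [-0.3621 -0.0346  0.1075] turn 0.0002 now [0.5133 0.0772 0.2165] psi 8.92 F [ 0.31 -0.14 -4.66] w 0.0133 t 7.825
```

Request:
drive_tool:
  deltas:
    - [-1, [-0.1, -0.01, 0], 0]
    - [-1, [-0.25, -0.02, 0], 0]
    - [-1, [-0.362, -0.035, 0], 0]
    - [-1, [-0.362, -0.035, 0.05], 0]
    - [-1, [-0.362, -0.035, 0.1], 0]
    - [-1, [-0.362, -0.035, 0.1], 0]
    - [-1, [-0.362, -0.035, 0.1], 0]
    - [-1, [-0.362, -0.035, 0.1], 0]

```text
clock: 8.82
tcp_pos: [0.518, 0.0051, 0.1966]
orientation: [0.649, 0.76, 0.0, 0.0]
contact_force: [0.9, -0.1, -5.1]
grip_width: 0.0127
finger_force: 59.1
```

```bash
python3 - <<'E'
from h import *
import pickle
s=sense();m=camera_model("wrist");im=camera("wrist");t=camera("top");np.save("t5.npy",t);np.save("w5.npy",im);pickle.dump((m,s),open("w5.pkl","wb"))
go(.5177,.0046,.0838,8.9)
cv2.imwrite("pics/w5.png",cv2.cvtColor(np.hstack([im[:,:400],cv2.resize(t[100:228,190:320],(400,384))]),cv2.COLOR_RGB2BGR))
E
```

```text
go [-0.0014 -0.0023  0.5642] turn 0.0007 now [0.518  0.0049 0.1966] psi 8.99 F [-0.36 -0.19 -4.23] w 0.0132 t 8.925
```

View pics/w5.png

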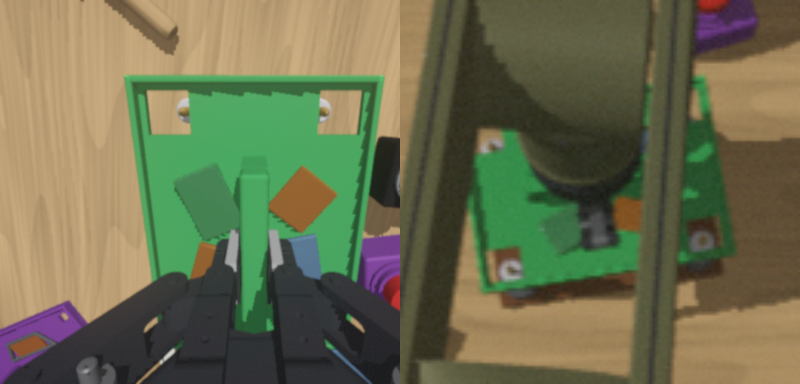

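The wrist half shows the posts symmetric in the two far holes, at (184,112) and (323,112). The top half shows posts inside the near holes, so I start lowering.

Request:
drive_tool:
  deltas:
    - [-1, [-0.001, -0.002, 0.06], 0]
    - [-1, [-0.001, -0.002, 0.12], 0]
    - [-1, [-0.001, -0.002, 0.18], 0]
    - [-1, [-0.001, -0.002, 0.24], 0]
    - [-1, [-0.001, -0.002, 0.3], 0]
    - [-1, [-0.001, -0.002, 0.36], 0]
    - [-1, [-0.001, -0.002, 0.42], 0]
    - [-1, [-0.001, -0.002, 0.48], 0]
    - [-1, [-0.001, -0.002, 0.53], 0]
    - [-1, [-0.001, -0.002, 0.53], 0]
    - [-1, [-0.001, -0.002, 0.53], 0]

```text
clock: 10.3
tcp_pos: [0.5177, 0.0045, 0.0905]
orientation: [0.65, 0.76, 0.0, 0.0]
contact_force: [-0.3, 1.1, -4.6]
grip_width: 0.0128
finger_force: 59.2
```

Request:
drive_tool:
  deltas:
    - [-1, [0, 0, 0.015], 0]
    - [-1, [0, 0, 0.03], 0]
    - [-1, [0, 0, 0.036], 0]
    - [-1, [0, 0, 0.036], 0]
    - [-1, [0, 0, 0.036], 0]

```text
clock: 10.92
tcp_pos: [0.5175, 0.0045, 0.0837]
orientation: [0.65, 0.76, 0.0, 0.0]
contact_force: [-2.2, 0.3, 5.7]
grip_width: 0.0128
finger_force: 60.6
```

Request:
drive_tool:
  deltas:
    - [0.5, [0, 0, 0], 0]
    - [0.5, [0, 0, 0], 0]
    - [0.5, [0, 0, 0], 0]
    - [0.5, [0, 0, 0], 0]
    - [0.5, [0, 0, -0.1], 0]
    - [0.5, [0, 0, -0.3], 0]
    - [0.5, [0, 0, -0.5], 0]
    - [0.5, [0, 0, -0.7], 0]
    - [0.5, [0, 0, -0.8], 0]
    - [0.5, [-0.1, 0, -0.9], 0]
    - [0.5, [-0.4, 0, -1], 0]
    - [0.5, [-0.4, 0, -1], 0]

```text
clock: 12.42
tcp_pos: [0.5317, -0.0781, 0.2849]
orientation: [0.651, 0.759, 0.001, 0.003]
contact_force: [-0.3, 1.5, -0.8]
grip_width: 0.0639
finger_force: 0.0
```

```bash
python3 - <<'E'
from h import *
import pickle
m=camera_model("wrist");im=camera("wrist");np.save("w6.npy",im);pickle.dump(m,open("w6.pkl","wb"))
h=cv2.cvtColor(im,cv2.COLOR_RGB2HSV);H,S,V=[h[...,i].astype(int) for i in range(3)]
k=(H>45)&(H<80)&(S>110);k[:,:150]=0;k[:,400:]=0
for z in (.042,.047):print("rect",rect(m,k,z))
go(.4922,-.360,.293,6.3)
cv2.imwrite("pics/w6.png",cv2.resize(cv2.cvtColor(im,cv2.COLOR_RGB2BGR),(800,600)))
E
```

```text
rect (array([518. ,  -0.7]), array([138.4, 183.4]), 8.81)
rect (array([518. ,  -0.7]), array([136.5, 180.8]), 8.81)
go [-1.373  -0.4059 -0.0459] turn 0.0207 now [ 0.5305 -0.0762  0.2838] psi 8.78 F [-0.93 -0.14 -0.25] w 0.0643 t 12.475
```

View pics/w6.png

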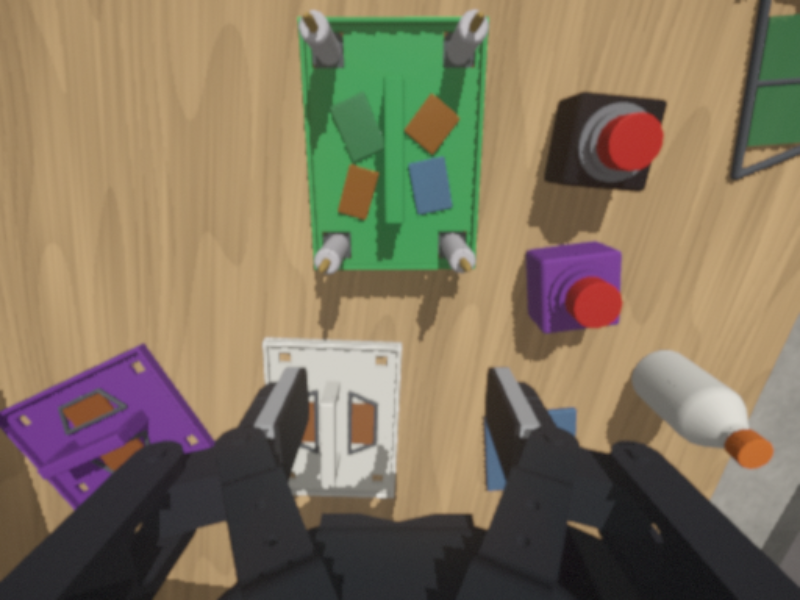

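The wrist view shows the green tray level on the lower steps at (395,145), with a post clear in each hole at (323,45), (465,45), (335,250) and (455,250). On to the white tray.

Request:
drive_tool:
  deltas:
    - [0.5, [-0.25, -0.1, 0], 0]
    - [0.5, [-0.5, -0.2, 0], 0.01]
    - [0.5, [-0.75, -0.3, 0], 0.02]
    - [0.5, [-0.98, -0.35, 0], 0.021]
    - [1, [-0.98, -0.35, 0], 0.021]
    - [1, [-0.98, -0.35, 0], 0.021]
    - [1, [-0.98, -0.35, 0], 0.021]

```text
clock: 13.35
tcp_pos: [0.4913, -0.2772, 0.2828]
orientation: [0.666, 0.746, 0.0, -0.001]
contact_force: [0.3, 0.0, -0.1]
grip_width: 0.0851
finger_force: 0.0
```

```bash
python3 - <<'E'
from h import *
m=camera_model("wrist");im=camera("wrist")
h=cv2.cvtColor(im,cv2.COLOR_RGB2HSV);H,S,V=[h[...,i].astype(int) for i in range(3)]
k=(S<60)&(V>120);k[245:]=0;k[:,360:]=0;k[:,150:]&=True
n,l,st,ce=cv2.connectedComponentsWithStats(k.astype(np.uint8));i=1+np.argmax(st[1:,4]);k=l==i
c=rect(m,k,.008);print("rect",c);
try: print(holes(m,im,k))
except Exception as e: print(e)
go(c[0][0]/1e3,c[0][1]/1e3,.045,c[2])
E
```

```text
rect (array([ 493.5, -282.5]), array([142.7, 194.7]), 6.29)
  hole [223.1 206.9] [7, 5, 34]
  hole [219.6 107.5] [8, 8, 62]
  hole [291.4 107.5] [8, 8, 60]
  hole [287. 207.] [7, 5, 35]
(array([ 493.5, -281.6]), np.float64(6.46), [[-0.3, 0.0], [-0.3, -0.2], [0.4, 0.0], [0.2, 0.2]])
go [-0.0278  0.0079  1.1897] turn 0.0023 now [ 0.4914 -0.2773  0.2829] psi 6.56 F [ 0.61 -0.38 -0.75] w 0.0851 t 13.4
```

Request:
drive_tool:
  deltas:
    - [1, [-0.023, 0.008, 0.25], 0.001]
    - [1, [-0.023, 0.008, 0.5], 0.001]
    - [1, [-0.023, 0.008, 0.75], 0.001]
    - [1, [-0.023, 0.008, 0.9], 0.001]
    - [1, [-0.023, 0.008, 0.9], 0.001]
    - [1, [-0.023, 0.008, 0.9], 0.001]

```text
clock: 14.15
tcp_pos: [0.4945, -0.2834, 0.1043]
orientation: [0.667, 0.745, 0.0, 0.001]
contact_force: [0.1, -0.1, 0.2]
grip_width: 0.0852
finger_force: 0.0
```

```bash
python3 - <<'E'
from h import *
go(.4935,-.2817,.047,6.4)
E
```

```text
go [ 0.0094 -0.0045  0.2867] turn -0.0002 now [ 0.4945 -0.2834  0.1043] psi 6.38 F [ 0.11 -0.06  0.24] w 0.0852 t 14.15
```

Request:
drive_tool:
  deltas:
    - [1, [0.009, -0.004, 0.12], 0]
    - [1, [0.009, -0.004, 0.24], 0]
    - [1, [0.009, -0.004, 0.285], 0]
    - [1, [0.009, -0.004, 0.285], 0]
    - [-1, [0.009, -0.004, 0.285], 0]
    - [-1, [0.009, -0.004, 0.285], 0]
    - [-1, [0.009, -0.004, 0.285], 0]
    - [-1, [0.009, -0.004, 0.285], 0]
    - [-1, [0.009, -0.004, 0.285], 0]
    - [-1, [0.009, -0.004, 0.285], 0]
  squeeze: 60

```text
clock: 15.4
tcp_pos: [0.4929, -0.282, 0.0466]
orientation: [0.667, 0.745, 0.0, 0.001]
contact_force: [1.4, 1.0, 5.4]
grip_width: 0.0127
finger_force: 59.5
```

Request:
drive_tool:
  deltas:
    - [-1, [0, 0, -0.05], 0]
    - [-1, [0, 0, -0.2], 0]
    - [-1, [0, 0, -0.4], 0]
    - [-1, [0, 0, -0.6], 0]
    - [-1, [0, 0, -0.8], 0]
    - [-1, [0, 0, -0.95], 0]
    - [-1, [0, 0, -0.95], 0]
    - [-1, [0, 0, -0.95], 0]
    - [-1, [0, 0, -0.95], 0]

```text
clock: 16.52
tcp_pos: [0.4912, -0.2809, 0.2339]
orientation: [0.667, 0.745, -0.0, -0.002]
contact_force: [0.7, -0.5, -3.2]
grip_width: 0.0127
finger_force: 58.9
```

```bash
python3 - <<'E'
from h import *
import pickle
s=sense();m=camera_model("wrist");im=camera("wrist");np.save("w7.npy",im);pickle.dump((m,s),open("w7.pkl","wb"))
under=s["tcp_pos"][2]-.0488
R=Ro.from_quat(s["orientation"]).as_matrix()
X=[np.r_[s["tcp_pos"][:2]+R[:2,:2]@[.073,y],under+.0025] for y in(-.05,.05)]
uv=proj(m,X).round().astype(int);print(uv)
h=cv2.cvtColor(im,cv2.COLOR_RGB2HSV)
for u,v in uv: print(h[v,u],h[v+18,u])
try: held(m,s,im,uv,under,(0,70,0),(30,255,255))
except AssertionError as e: print(e)
go(.5176,.0027,.25,8.9)
E
```

```text
[[169 112]
 [340 112]]
[ 17  94 165] [ 23  12 189]
[ 17  96 152] [ 26  11 188]
 hole [166.7 107.6] [21, 22, 416]
 hole [340.5 107.9] [21, 22, 401]
sep 0.1015 centre [ 0.4904 -0.2807] angle 6.25 psi 6.32 off tool xy [ 0.0003 -0.0007] tcp [ 0.4912 -0.2809  0.2339]
go [ 1.3959  0.2864 -0.0769] turn -0.0214 now [ 0.4914 -0.2811  0.2341] psi 6.33 F [ 0.24 -0.21 -4.2 ] w 0.0129 t 16.575
```

```bash
python3 - <<'E'
from h import *
import pickle
m,s=pickle.load(open("w7.pkl","rb"));im=np.load("w7.npy")
held(m,s,im,((167,108),(340,108)),s["tcp_pos"][2]-.0466,(0,70,0),(30,255,255))
E
```

```text
hole [166.7 107.6] [21, 22, 416]
 hole [340.5 107.9] [21, 22, 401]
sep 0.1001 centre [ 0.4904 -0.2807] angle 6.25 psi 6.32 off tool xy [ 0.0003 -0.0007] tcp [ 0.4912 -0.2809  0.2339]
```

Request:
drive_tool:
  deltas:
    - [-1, [0.1, 0.05, 0], 0]
    - [-1, [0.3, 0.1, 0], 0]
    - [-1, [0.5, 0.15, 0], -0.01]
    - [-1, [0.7, 0.2, 0], -0.021]
    - [-1, [0.9, 0.28, 0], -0.021]
    - [-1, [1, 0.28, 0], -0.021]
    - [-1, [1, 0.28, 0], -0.021]
    - [-1, [1, 0.28, 0], -0.021]
    - [-1, [1, 0.28, 0], -0.021]

```text
clock: 17.7
tcp_pos: [0.5259, -0.0779, 0.236]
orientation: [0.651, 0.759, -0.0, 0.0]
contact_force: [0.8, 0.5, -3.2]
grip_width: 0.0129
finger_force: 58.9
```

```bash
python3 - <<'E'
from h import *
go(.5182,.0017,.187,8.9)
E
```

```text
go [0.3995 0.0225 0.2448] turn -0.0011 now [ 0.5259 -0.0779  0.236 ] psi 8.77 F [ 0.76  0.45 -3.19] w 0.0129 t 17.7
```

Request:
drive_tool:
  deltas:
    - [-1, [0.1, 0.01, 0], -0.001]
    - [-1, [0.25, 0.02, 0], -0.001]
    - [-1, [0.403, 0.023, 0], -0.001]
    - [-1, [0.403, 0.023, 0.1], -0.001]
    - [-1, [0.403, 0.023, 0.2], -0.001]
    - [-1, [0.403, 0.023, 0.25], -0.001]
    - [-1, [0.403, 0.023, 0.25], -0.001]
    - [-1, [0.403, 0.023, 0.25], -0.001]
    - [-1, [0.403, 0.023, 0.25], -0.001]

```text
clock: 18.82
tcp_pos: [0.5188, 0.0035, 0.1869]
orientation: [0.65, 0.76, 0.001, 0.001]
contact_force: [-0.5, -0.8, -3.0]
grip_width: 0.013
finger_force: 58.8
```

```bash
python3 - <<'E'
from h import *
import pickle
s=sense();m=camera_model("wrist");im=camera("wrist");t=camera("top");np.save("w8.npy",im);np.save("t8.npy",t);pickle.dump((m,s),open("w8.pkl","wb"))
go(.5183,.0025,.1466,8.9)
tl=[cv2.resize(im[85:131,u-23:u+23],(300,300),interpolation=cv2.INTER_NEAREST) for u in(167,340)]
tt=cv2.resize(t[100:228,190:320],(400,300))
cv2.imwrite("pics/w8.png",cv2.cvtColor(np.vstack([np.hstack(tl+[np.zeros((300,200,3),np.uint8)]),np.hstack([tt,cv2.resize(im[:,:400],(400,300))])]),cv2.COLOR_RGB2BGR))
# expected pixel offset of post tips if aligned
R=Ro.from_quat(s["orientation"]).as_matrix();c=s["tcp_pos"][:2]+R[:2,:2]@[.0003,-.0007]
for y in(-.05,.05):
    p=c+R[:2,:2]@[.075,y]; print("hole",proj(m,np.r_[p,s["tcp_pos"][2]-.0466+.0025]).round(1),"tip/step if aligned",proj(m,np.r_[p,.124]).round(1),proj(m,np.r_[p,.1]).round(1))
E
```

```text
go [-0.0046 -0.0023  0.2004] turn 0.0004 now [0.5186 0.0035 0.1867] psi 8.95 F [ 0.42  0.24 -3.01] w 0.0132 t 18.925
hole [[166.2 107.5]] tip/step if aligned [[175.1 106.8]] [[184.1 106.1]]
hole [[340.  107.6]] tip/step if aligned [[331.1 106.9]] [[322.2 106.2]]
```

View pics/w8.png

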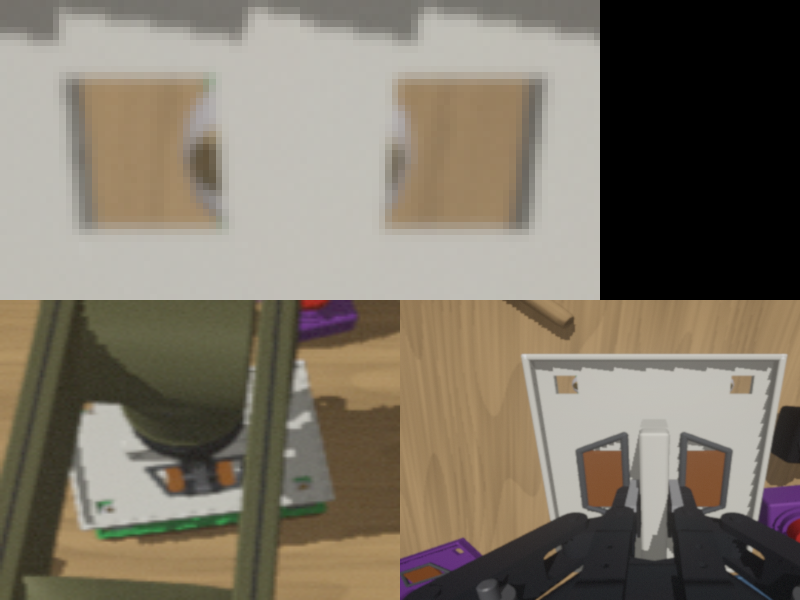

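The crops show each far hole with its post's step and brass tip at the inner edge, symmetric left and right. They sit about 1.2 mm towards tool -x, which agrees with the computed correction.

Request:
drive_tool:
  deltas:
    - [-1, [-0.0055, -0.002, 0.02], 0]
    - [-1, [-0.0055, -0.002, 0.05], 0]
    - [-1, [-0.0055, -0.002, 0.07], 0]
    - [-1, [-0.0055, -0.002, 0.085], 0]
    - [-1, [-0.0055, -0.002, 0.1], 0]
    - [-1, [-0.0055, -0.002, 0.115], 0]
    - [-1, [-0.0055, -0.002, 0.13], 0]
    - [-1, [-0.0055, -0.002, 0.13], 0]
    - [-1, [-0.0055, -0.002, 0.13], 0]

```text
clock: 20.05
tcp_pos: [0.518, 0.0024, 0.1602]
orientation: [0.65, 0.76, 0.0, 0.0]
contact_force: [-0.9, 0.3, -2.5]
grip_width: 0.0129
finger_force: 58.9
```

Request:
drive_tool:
  deltas:
    - [-1, [0, 0, 0.015], 0]
    - [-1, [0, 0, 0.03], 0]
    - [-1, [0, 0, 0.045], 0]
    - [-1, [0, 0, 0.058], 0]
    - [-1, [0, 0, 0.066], 0]
    - [-1, [0, 0, 0.071], 0]
    - [-1, [0, 0, 0.071], 0]
    - [-1, [0, 0, 0.071], 0]

```text
clock: 21.05
tcp_pos: [0.5179, 0.0024, 0.1465]
orientation: [0.65, 0.76, 0.0, 0.0]
contact_force: [-3.0, 0.6, 5.8]
grip_width: 0.0131
finger_force: 60.1
```

Request:
drive_tool:
  deltas:
    - [0.3, [0, 0, 0], 0]
    - [0.3, [0, 0, 0], 0]
    - [0.3, [0, 0, 0], 0]
    - [0.3, [0, 0, 0], 0]
    - [0.3, [0, 0, -0.1], 0]
    - [0.3, [0, 0, -0.25], 0]
    - [0.3, [0, 0, -0.4], 0]
    - [-1, [0, 0.15, -0.4], 0]
    - [-1, [0.05, 0.4, -0.4], 0]
    - [-1, [0.05, 0.6, -0.4], 0]
    - [-1, [0.05, 0.6, -0.4], 0]
    - [-1, [0.05, 0.6, -0.4], 0]

```text
clock: 22.55
tcp_pos: [0.634, 0.031, 0.2252]
orientation: [0.65, 0.76, -0.001, -0.001]
contact_force: [0.4, -0.9, 0.1]
grip_width: 0.0
finger_force: 0.0
```

```bash
python3 - <<'E'
from h import *
t=camera("top");m=camera_model("top");h=cv2.cvtColor(t,cv2.COLOR_RGB2HSV);H,S,V=[h[...,i].astype(int) for i in range(3)]
k=(S<60)&(V>120);k[:,:200]=0;k[:,310:]=0;k[:130]=0;k[225:]=0
print("white",rect(m,k,.108),proj(m,[.518,.0027,.11]))
go(.6855,.037,.13)
E
```

```text
white (array([523.3, -42.7]), array([100.3, 141.9]), -81.13) [[253.24307556 163.23850055]]
go [-0.0104  0.262   0.4765] turn 0 now [0.6336 0.0309 0.2254] psi 8.96 F [-0.31 -0.21  0.46] w 0.0001 t 22.6
```

Request:
drive_tool:
  deltas:
    - [-1, [-0.01, 0.13, 0], 0]
    - [-1, [-0.01, 0.262, 0], 0]
    - [-1, [-0.01, 0.262, 0.2], 0]
    - [-1, [-0.01, 0.262, 0.4], 0]
    - [-1, [-0.01, 0.262, 0.5], 0]
    - [-1, [-0.01, 0.262, 0.5], 0]
    - [-1, [-0.01, 0.262, 0.5], 0]

```text
clock: 23.48
tcp_pos: [0.6872, 0.037, 0.1273]
orientation: [0.65, 0.76, 0.001, 0.001]
contact_force: [0.2, -0.2, 0.1]
grip_width: -0.0001
finger_force: 0.0
```

Request:
drive_tool:
  deltas:
    - [-1, [0, 0, 0], 0]
    - [-1, [0, 0, 0], 0]

```text
clock: 23.72
tcp_pos: [0.6876, 0.0372, 0.1273]
orientation: [0.65, 0.76, 0.001, 0.001]
contact_force: [-0.7, -0.0, 0.2]
grip_width: 0.0
finger_force: 0.0
```

Request:
drive_tool:
  deltas:
    - [-1, [0, -0.01, 0.05], 0]
    - [-1, [0, -0.01, 0.1], 0]
    - [-1, [0, -0.01, 0.125], 0]
    - [-1, [0, -0.01, 0.14], 0]
    - [-1, [0, -0.01, 0.14], 0]
    - [-1, [0, -0.01, 0.14], 0]

```text
clock: 24.48
tcp_pos: [0.6848, 0.0369, 0.0981]
orientation: [0.65, 0.76, -0.0, -0.0]
contact_force: [-3.0, 0.1, 3.4]
grip_width: -0.0001
finger_force: 1.2
```

Request:
drive_tool:
  deltas:
    - [-1, [0, 0, 0.006], 0]
    - [-1, [0, 0, 0.006], 0]
    - [-1, [0, 0, 0.006], 0]

```text
clock: 24.85
tcp_pos: [0.685, 0.0369, 0.0968]
orientation: [0.65, 0.76, 0.0, 0.0]
contact_force: [-1.8, 0.8, 3.6]
grip_width: 0.0
finger_force: 1.4
```

Request:
drive_tool:
  deltas:
    - [-1, [0, 0, 0.005], 0]
    - [-1, [0, 0, 0.005], 0]
    - [-1, [0, 0, 0.005], 0]

```text
clock: 25.22
tcp_pos: [0.6851, 0.0369, 0.0961]
orientation: [0.65, 0.76, 0.0, 0.0]
contact_force: [-3.0, 0.2, 5.8]
grip_width: -0.0003
finger_force: 2.6
```

Request:
drive_tool:
  deltas:
    - [-1, [0, 0, 0], 0]
    - [-1, [0, 0, 0], 0]
    - [-1, [0, 0, 0], 0]
    - [-1, [0, 0, 0], 0]
    - [-1, [0, 0, 0], 0]
    - [-1, [0, 0, 0], 0]
    - [-1, [0, 0, 0], 0]
    - [-1, [0, 0, 0], 0]
    - [-1, [0, 0, 0], 0]
    - [-1, [0, 0, 0], 0]
    - [-1, [0, 0, 0], 0]
    - [-1, [0, 0, 0], 0]

```text
clock: 26.72
tcp_pos: [0.685, 0.0369, 0.0961]
orientation: [0.65, 0.76, 0.0, 0.0]
contact_force: [-2.3, 0.8, 5.5]
grip_width: -0.0001
finger_force: 2.6
```

Held at the halfway stop for more than 1.5 s. Now the full press: 8 mm plus a little.

Request:
drive_tool:
  deltas:
    - [-1, [0, 0, 0.015], 0]
    - [-1, [0, 0, 0.03], 0]
    - [-1, [0, 0, 0.042], 0]
    - [-1, [0, 0, 0.046], 0]
    - [-1, [0, 0, 0.046], 0]
    - [-1, [0, 0, 0.046], 0]

```text
clock: 27.48
tcp_pos: [0.6851, 0.0369, 0.0885]
orientation: [0.65, 0.76, 0.0, 0.0]
contact_force: [-5.4, -0.1, 13.4]
grip_width: 0.0001
finger_force: 6.5
```

Request:
drive_tool:
  deltas:
    - [-1, [0, 0, 0.004], 0]
    - [-1, [0, 0, 0.008], 0]
    - [-1, [0, 0, 0.008], 0]
    - [-1, [0, 0, 0.008], 0]

```text
clock: 27.98
tcp_pos: [0.6852, 0.0369, 0.0878]
orientation: [0.65, 0.76, 0.001, 0.001]
contact_force: [-6.4, -0.1, 17.3]
grip_width: -0.0002
finger_force: 8.6
```

Bottomed out: 17.3 N, above the 14 N the button takes at the bottom, at the expected height. Releasing straight up and moving clear.

Request:
drive_tool:
  deltas:
    - [-1, [0, 0, -0.05], 0]
    - [-1, [0, 0, -0.1], 0]
    - [-1, [0, 0, -0.25], 0]
    - [-1, [0, 0, -0.5], 0]
    - [-1, [0, 0, -0.75], 0]
    - [-1, [0, 0, -0.8], 0]
    - [-1, [0.3, 0, -0.8], 0]
    - [-1, [0.6, 0, -0.8], 0]
    - [-1, [0.9, 0, -0.8], 0]
    - [-1, [1, 0, -0.8], 0]
    - [-1, [1, 0, -0.8], 0]

```text
clock: 29.35
tcp_pos: [0.6534, 0.2356, 0.2436]
orientation: [0.649, 0.761, -0.001, -0.0]
contact_force: [0.6, -0.6, -0.4]
grip_width: -0.0002
finger_force: 0.0
```

```bash
python3 - <<'E'
from h import *
s=sense();print(s["clock"],s["tcp_pos"],s["contact_force"].round(1))
for n in("top","scene"):
    t=camera(n);m=camera_model(n);h=cv2.cvtColor(t,cv2.COLOR_RGB2HSV);H,S,V=[h[...,i].astype(int) for i in range(3)]
    u,v=proj(m,[.518,.0027,.11])[0].astype(int)
    w=np.zeros(H.shape,bool);w[v-52:v+52,u-62:u+62]=1
    k=w&(S<60)&(V>110);print(n,"white",rect(m,k,.108))
    for x,y in((-.05,-.075),(-.05,.075),(.05,-.075),(.05,.075)):
        a=np.radians(8.9);p=[.5176+x*np.cos(a)-y*np.sin(a),.0027+x*np.sin(a)+y*np.cos(a)]
        q=proj(m,[[*p,.115]])[0].round().astype(int);b=h[q[1]-3:q[1]+4,q[0]-3:q[0]+4].reshape(-1,3)
        print("  post",q,"brass px",int(((b[:,1]>90)&(b[:,0]>12)&(b[:,0]<30)).sum()))
    b=np.zeros(H.shape,bool);u,v=proj(m,[.685,.037,.082])[0].astype(int);b[v-12:v+12,u-12:u+12]=1
    c=big(b&((H<8)|(H>172))&(S>150)&(V>90));print("  button",ray(m,c[:,0].mean(0),.080).round(4))
E
```

```text
29.35 [0.65336318 0.23556637 0.24361792] [ 0.6 -0.6 -0.4]
top white (array([515.9,   2.8]), array([144.1, 192.6]), 8.87)
  post [288 179] brass px 3
  post [225 189] brass px 3
  post [281 138] brass px 3
  post [219 148] brass px 3
  button [[0.6837 0.0358 0.08  ]]
scene white (array([532.4,   6.4]), array([175.7, 192.5]), 8.93)
  post [230 182] brass px 8
  post [289 174] brass px 7
  post [235 215] brass px 9
  post [298 206] brass px 6
  button [[0.6923 0.0371 0.08  ]]
```

```bash
python3 -c "
from rig import *
print(job_done())"
```

```text
the job is handed in; nothing more can be done
None
```

The job is handed in at about 29 s: both trays are home on their steps, and the button was held at its halfway stop for over 1.5 s, pressed fully down and let back up; the judge's verdict was not shown.

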